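# Lock a wheel on its axle with a linch pin

## Task

Take the linch pin with the red grip and the sprung wire loop out of the wooden rack and push it fully home down the cross hole of the wheel axle, with its loop towards the axle's free end, feeling gently for the hole because the axle has end play and is pushed in by an unknown amount. Then swing the loop down over the axle's end until it has snapped under the axle and hangs straight down, so that it stays there. Never lean hard on the axle or its stand, and leave the plain pin and the tools where they are.

Things in the scene. Friction and masses are not known exactly. Their poses are not given: they have to be found in the camera images.
- stand: Fixed stand with a black wheel (90 mm across) on a square steel axle. Origin on the table right under axle_hole; x level along the axle to its free end, z up. Wheel's steel hub face (38 mm across) at x = -39 mm, tyre face at -53 mm, upright (60 wide, 140 tall) behind -108 mm. Below the axle all is free from x = -53 mm on. Over 40 N on stand, wheel or axle is too hard.
- axle_hole (a point): Where the mouth centre of the vertical cross hole would lie with the axle drawn fully out; on the axle's flat top, 114 mm above the table, axes as the stand's. The axle has been pushed in and sits stiffly (about 20 N): the true hole is 3 to 23 mm from this point towards the wheel (-x), not measured; exact along y. Hole 11.5 mm across, right through the 28 mm bar, mouth chamfered 1 mm.
- axle_end (a point): Centre of the axle's free end face if drawn fully out (the true end is always 32 mm beyond the true hole). The axle is a 28 mm square bar, centre line 100 mm above the table, narrowing over its last 12 mm in a round dome from 28 to 10 mm.
- pin_grip (a point): Centre of the linch pin's red grip block, 16 (x) by 14 (y) by 38 mm tall (z), free on all sides: grasp from above across its y. Axes as the pin's: z up along the pin, x the side to which the open loop sticks out. Pin mass 0.1 to 0.2 kg.
- pin_seat (a point): On the linch pin's axis at its seating face, 25 mm below pin_grip. Below it: round shank 10 mm across, 40 mm long, the last 1.5 mm tapering to 9 mm (a blunt tip). Above it: saddle plate 24 (x) by 40 (y) by 6 mm, with two lips reaching 5 mm below the face, 31 mm apart inside, that straddle the 28 mm bar in y: the pin goes home only if in line with the axle within about 5 degrees. Home: face on the axle's top.
- loop (a joint): Swing of the wire loop, rad: 0 = straight out along the pin's +x, positive = down, 1.57 = straight down (end stop). Stays where left. Its legs stretch on a spring (up to 6 mm, 1.2 N per mm after 2 N): on the way down the bar meets the axle's dome, must be forced about 1.5 mm outwards past its lower edge, and is then held under the axle. Takes about 5 to 15 N.
- loop_hinge (a point): Middle of the loop's hinge line, along the pin's y, 9 mm above and 9 mm to the +x of pin_seat. Loop of 5 mm wire: two legs at y = +28 and -28 mm, 40 mm long, and a cross bar. The legs pass the axle with 11 mm to spare: fingers spread astride it can push both. Push near the bar and follow the legs' arc down and in; a push that drags up the legs pulls the bar onto the axle and jams.
- loop_bar (a point): Middle of the loop's cross bar, 40 mm from the hinge line, 5 mm thick; under the axle when closed.
- rack: Wooden bar, 160 mm (x) by 28 mm (y) by 60 mm tall, fixed. Origin at its underside's centre, z up. Two sockets 12 mm across and 50 mm deep in its top at x = +45 and -45 mm; the linch pin stands in one and the plain pin in the other, seating faces on the top. The linch pin's loop points along the rack's +x.
- plain_pin: Dark steel plain pin with a round 22 mm head and no loop, 30 mm tall over the rack, in the other socket. Origin on its axis at the rack's top. Leave it.
- socket_a: Steel socket, 32 mm across, 40 mm tall, origin at its underside. Leave it.
- socket_b: Steel socket, 38 mm across, 45 mm tall, origin at its underside. Leave it.
- socket_c: Steel socket, 28 mm across, 36 mm tall, origin at its underside. Leave it.
- wrench: Open-ended wrench lying on the table. Leave it.
- screwdriver: Screwdriver lying on the table. Leave it.
- jar: Blue jar with yellow cap, 60 mm across, 90 mm tall, origin at its underside. Leave it.
Not all that is in view belongs to the job. There is more than one size of the part that bears pin_grip; the job needs the middle-sized.

How it is judged:
By the outcome, as a careful person would: the job done as asked, in the order asked, and still so for the second after the job is handed in, with the robot touching nothing.
It also fails if it takes over 64 s, if anything falls off the work surface, if the arm or the gripper's body presses on something with over 40 N, if the wrist force passes 120 N, or if a joint passes its speed limit or range.

## Robot

A 6-joint arm with a two-finger parallel gripper is mounted at the origin on the work surface. World frame = base frame: x ahead of the robot, y to its left, z up, the work surface at z = 0. Lengths are in m, angles in degrees, forces in N, time in s.
With the tool pointing down it reaches from about 0.325 to 0.775 m from the base axis. Payload 5.5 kg.
Tool frame: the origin (TCP) lies at the centre of the arm's flange, where the gripper is bolted on; the fingertips stand 182 mm ahead of it and the grasp point (between the pads) lies 163 mm ahead of it; z points along the fingers, y is the line along which they close (so a half turn about z gives the same grasp; the last joint's range is limited). The gripper opens to 88 mm and grips with 3 to 60 N. Pads are 20 mm wide; open, the fingers measure 115 mm over their backs; the gripper's body (75 mm by 178 mm) begins 61 mm behind the grasp point.
Start: joints at [65.22, 5.22, 70.514, -0, 104.267, -3.249], TCP at [0.22, 0.558, 0.405] pointing down, gripper open.
Joint ranges: [-164.24, 164.24], [-49.07, 125.15], [9.68, 141.18], [-86.29, 266.29], [3.28, 154.24], [-151.56, 151.56]. Speed limits (degrees/s): [147.25, 147.25, 172.46, 180, 180, 180].

## Interface

Orientations are given as [roll, pitch, yaw] about the fixed x, y, z axes, in that order (R = Rz(yaw) Ry(pitch) Rx(roll)).
In Python, from station import r gives the robot as it stands. The module is installed in compiled form; this text tells all that it offers. Calls block until the motion is done:
- r.reach(position, orientation): joint-space move of the TCP to a pose.
- r.servo_line(position, rotation=None, speed=0.15): straight line of the TCP; rotation=None keeps the orientation; speed is the mean speed in m/s.
- r.move_joints(angles): joint-space move.
- r.let_go() and r.grab(squeeze=None): open the fingers fully, or close them until they stop; squeeze is the grip in N (None keeps the last).
- r.wait(seconds).
- r.inverse_kinematics(position, orientation): joint angles nearest the present ones, or None.
- r.sense(): the state.
- r.snapshot(name): name is "scene" or "top" or "wrist"; returns a dict with "frame" (400x640x3 uint8, red, green, blue), "fx", "fy", "cx", "cy" (pixels), "R" (3x3) and "t" (3): a world point X has camera coordinates R X + t. Camera axes: x right, y down, z forward; pixel columns grow to the right and rows downward; lengths in m; the calibration is good to about 2 mm. The wrist camera is an equidistant fisheye: a pixel r from the principal point sees the ray r / f radians off the axis. A picture is of the moment at which its call begins. There is no depth.
A pose or a line that the arm cannot do raises r.IKError and nothing moves.
- r.hand_in(): hands the job in; it is judged then, once.
The state is a dict: "clock": time; "joints": joint angles; "joint_vel": joint speeds; "joint_torque": joint torques, N m; "tcp_pos": TCP position; "orientation": TCP orientation; "contact_force": force on the tool from outside, world axes, zero at the start; "torque": the same for the moment, N m; "opening": finger opening in m; "gripper_force": force on a finger pad.
Only numpy, scipy, OpenCV 4.12 (cv2) and the standard library are available. Lean on these libraries where they do the work, as an engineer would, in place of code of your own. Each camera call takes 0.05 s, during which the arm holds its last target. There are 200 camera calls.

## Working session

There is one attempt and no reset: what is moved stays moved. The work goes in short steps, each a Python script; the robot and the scene stay as the last script left them, time stands still between calls to the robot, and variables do not carry over. Pictures are saved under pics/ and viewed, at most 11 in all, crops included, and the job is handed in when it is done.

```bash
mkdir -p pics; python3 - <<'E'
from station import r
import cv2,numpy as np,pickle
d={}
for n in("scene","top","wrist"):
    s=r.snapshot(n);d[n]=s
    cv2.imwrite(f"pics/{n}0.png",s["frame"][:,:,::-1])
    print(n,s["fx"],s["cx"],s["cy"],np.round(s["R"],3).tolist(),np.round(s["t"],3).tolist(), np.round(-s["R"].T@s["t"],3))
pickle.dump(d,open("s0.pkl","wb"))
st=r.sense();print(st["clock"],st["orientation"],st["opening"])
E
```

```text
scene 508.47777244506204 319.71809954942637 196.86693469000372 [[0.66, 0.751, 0.007], [0.48, -0.415, -0.773], [-0.578, 0.513, -0.635]] [-0.369, -0.188, 1.848] [ 1.402 -0.749  1.031]
top 437.3627151076433 317.4559337898605 203.73145168927687 [[0.028, -0.999, 0.038], [-0.985, -0.035, -0.169], [0.171, -0.033, -0.985]] [-0.048, 0.593, 1.062] [0.405 0.007 1.148]
wrist 309.70691628693146 316.9623650927235 201.9638884717607 [[0.367, 0.93, -0.001], [0.892, -0.351, 0.284], [0.264, -0.105, -0.959]] [-0.6, -0.035, 0.39] [0.149 0.587 0.383]
0.15 [-1.79909813e+02 -6.14054830e-03  1.58469896e+02] 0.08783121219393394
```

View pics/scene0.png

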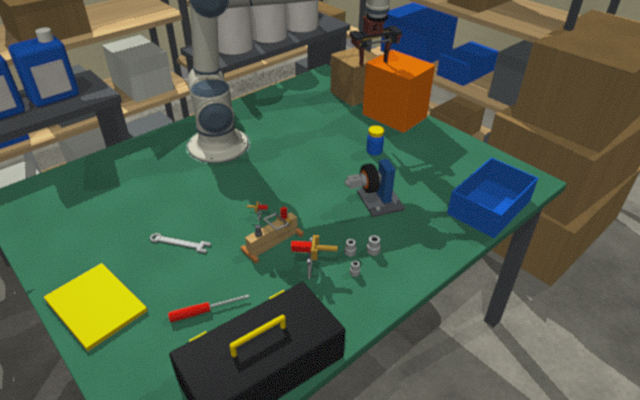

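View pics/top0.png

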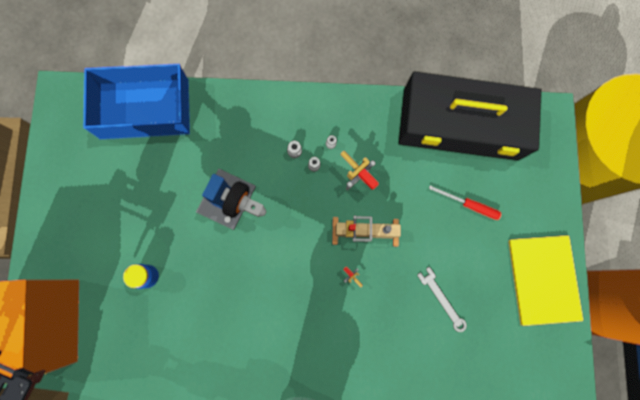

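Candidates for the pin: the large lying one at top (362,172), the small lying one at (352,276) and the one standing in the rack at (352,229). I choose the rack one: it is middle-sized, has a red grip, and its loop points right to the grey square. The stand is at top (235,198), its axle pointing right to about (262,210). Next is a close crop of both views.

```bash
python3 - <<'E'
import cv2,pickle,numpy as np
d=pickle.load(open("s0.pkl","rb"))
t=d["top"]["frame"][:,:,::-1];s=d["scene"]["frame"][:,:,::-1]
R=lambda i,w,h:cv2.resize(i,(w,h),interpolation=cv2.INTER_CUBIC)
a=R(t[200:260,320:420],400,240) # x4
b=R(t[165:235,195:275],400,350) #x5
c=R(s[195:265,235:335],400,280) #x4
e=R(s[150:220,340:410],350,350)[:, :] #x5
o=np.zeros((600,800,3),np.uint8)
o[:240,:400]=a;o[250:600,:400]=b;o[:280,400:]=c;o[290:600,400:750]=e[:310]
cv2.imwrite("pics/crop1.png",o)
E
```

```text
(no output)
```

View pics/crop1.png

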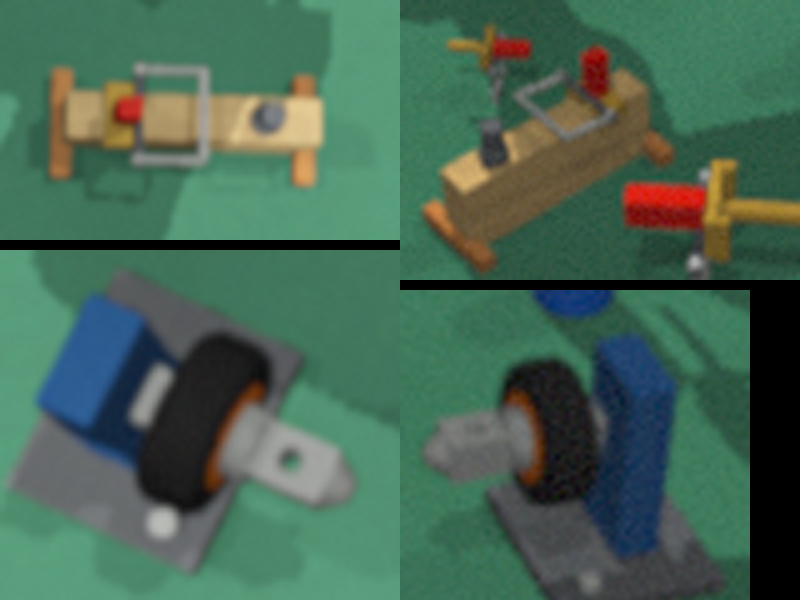

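The crop confirms the choice: the rack pin has a red grip at top ≈(352,227), loop along world −y. The plain pin is at ≈(387,229). The axle hole is plainly visible at top ≈(253,207), with the axle pointing right and down. I'll now move for the wrist views over the rack and the stand.

```bash
cat > h.py <<'E'
import numpy as np,cv2
def ray(s,px):
    u=(px[0]-s["cx"])/s["fx"];v=(px[1]-s["cy"])/s["fy"]
    if s.get("fish"):
        a=np.hypot(u,v);k=np.sin(a)/max(a,1e-9);d=np.array([u*k,v*k,np.cos(a)])
    else: d=np.array([u,v,1.])
    R=np.asarray(s["R"]);d=R.T@d
    return -R.T@np.asarray(s["t"]),d/np.linalg.norm(d)
def plane(s,px,z):
    c,d=ray(s,px);return c+d*(z-c[2])/d[2]
def tri(obs):
    A=np.zeros((3,3));b=np.zeros(3);L=[]
    for s,p in obs:
        c,d=ray(s,p);P=np.eye(3)-np.outer(d,d);A+=P;b+=P@c;L.append((P,c))
    X=np.linalg.solve(A,b);return X,[round(1e3*np.linalg.norm(P@(X-c)),2) for P,c in L]
def proj(s,X):
    p=np.asarray(s["R"])@X+s["t"]
    if s.get("fish"):
        q=np.hypot(p[0],p[1]);a=np.arctan2(q,p[2])/max(q,1e-9);return np.array([s["cx"]+s["fx"]*a*p[0],s["cy"]+s["fy"]*a*p[1]])
    return np.array([s["cx"]+s["fx"]*p[0]/p[2],s["cy"]+s["fy"]*p[1]/p[2]])
def snap(r,n,name=None):
    s=dict(r.snapshot(n));s["fish"]=n=="wrist"
    if name: cv2.imwrite(f"pics/{name}.png",s["frame"][:,:,::-1])
    return s
E
python3 - <<'E'
from h import *
from station import r
import pickle
d=pickle.load(open("s0.pkl","rb"));t=d["top"]
P=lambda p,z:plane(t,p,z)
hole=P((195+291/5,165+210/5),.114)
hub=P((195+238/5,165+187/5),.114)  # rough
end=P((195+340/5,165+238/5),.1)
grip=P((320+130/4,200+108/4),.104); plain=P((320+268/4,200+115/4),.09)
print("hole",hole,"end",end,"grip",grip,"plain",plain)
ax=np.degrees(np.arctan2(*(end-hole)[1::-1]));rk=np.degrees(np.arctan2(*(plain-grip)[1::-1]))
print(ax,rk)
S=[]
def go(p,yaw,name):
    y=np.radians(yaw)
    r.reach(p,[180,0,yaw]);s=snap(r,"wrist",name);S.append(s);print(name,r.sense()["clock"],np.round(r.sense()["joints"],0))
def best(yaw,p):
    out=[]
    for k in(yaw,yaw+180):
        k=(k+180)%360-180;q=r.inverse_kinematics(p,[180,0,k]);print(k,None if q is None else np.round(q))
z=.36
for a,p in((ax,hole),(rk,grip)):best(a,[p[0],p[1],z])
E
```

```text
hole [0.57043241 0.12546006 0.114     ] end [0.55981689 0.10281776 0.1       ] grip [ 0.53153808 -0.11393578  0.104     ] plain [ 0.53172862 -0.20033028  0.09      ]
-115.11886272360275 -89.87363822093441
-115.11886272360275 [   9.    2.   78.    0.  100. -146.]
64.88113727639725 [  9.   2.  78.  -0. 100.  34.]
-89.87363822093441 None
90.12636177906558 [-16.  -4.  84.   0. 100. -16.]
```

```bash
python3 - <<'E'
from h import *
from station import r
import pickle
S={}
def go(c,yaw,off,n,z=.36):
    y=np.radians(yaw);X=np.array([np.cos(y),np.sin(y)]);Y=np.array([np.sin(y),-np.cos(y)])
    p=np.array(c)+off[0]*X+off[1]*Y
    r.reach([p[0],p[1],z],[180,0,yaw]);r.wait(.2);S[n]=snap(r,"wrist",n);print(n,r.sense()["clock"])
H=(.570,.1255);G=(.5315,-.114)
go(H,64.9,(-.115,.0),"w_h1")
go(H,64.9,(-.05,.0),"w_h2")
go(G,90,(-.12,0),"w_g1")
go(G,90,(-.05,0),"w_g2")
pickle.dump(S,open("s1.pkl","wb"))
i=[cv2.imread(f"pics/{n}.png")[:,:] for n in("w_h1","w_h2","w_g1","w_g2")]
i=[cv2.resize(x,(400,250),interpolation=cv2.INTER_AREA) for x in i]
cv2.imwrite("pics/m1.png",np.vstack([np.hstack(i[:2]),np.hstack(i[2:])]))
E
```

```text
w_h1 2.6083
w_h2 3.225
w_g1 4.675
w_g2 5.3083
```

View pics/m1.png

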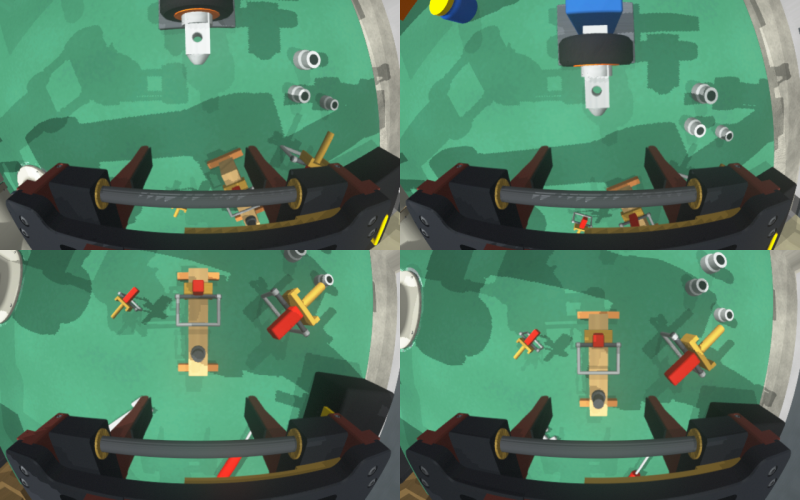

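```bash
python3 - <<'E'
import cv2,numpy as np
o=[]
for n,c in(("w_h1",(315,59)),("w_h2",(314,146)),("w_g1",(317,72)),("w_g2",(317,158))):
    i=cv2.imread(f"pics/{n}.png")
    y0=max(0,c[1]-37);x0=c[0]-50
    o.append(cv2.resize(i[y0:y0+75,x0:x0+100],(400,300),interpolation=cv2.INTER_CUBIC));print(n,x0,y0)
    if "h" in n:
        g=cv2.cvtColor(i,cv2.COLOR_BGR2GRAY)[c[1]-15:c[1]+15,c[0]-15:c[0]+15]
        m=(g<150).astype(np.uint8);k,l,st,ce=cv2.connectedComponentsWithStats(m)
        print([(st[j].tolist(),(ce[j]+[c[0]-15,c[1]-15]).round(2).tolist()) for j in range(1,k)])
    else:
        h=cv2.cvtColor(i,cv2.COLOR_BGR2HSV);w=h[c[1]-35:c[1]+20,c[0]-15:c[0]+15]
        m=(((w[...,0]<6)|(w[...,0]>174))&(w[...,1]>170)).astype(np.uint8)
        ys,xs=np.nonzero(m);print(xs.min()+c[0]-15,xs.max()+c[0]-15,ys.min()+c[1]-35,ys.max()+c[1]-35)
        for y in range(ys.min(),ys.max()+1):
            x=xs[ys==y];print(y+c[1]-35,x.min()+c[0]-15,x.max()+c[0]-15,int(np.median(w[y][m[y]>0][:,2])))
cv2.imwrite("pics/m2.png",np.vstack([np.hstack(o[:2]),np.hstack(o[2:])]))
E
```

```text
w_h1 265 22
[([8, 8, 16, 15, 175], [315.19, 58.86])]
w_h2 264 109
[([8, 7, 16, 16, 183], [314.07, 145.61])]
w_g1 267 35
309 325 48 67
48 310 323 213
49 309 324 222
50 309 325 226
51 309 325 226
52 309 325 225
53 309 325 225
54 309 325 226
55 309 325 225
56 309 325 225
57 309 325 225
58 309 325 225
59 309 325 225
60 309 325 224
61 309 325 224
62 309 325 224
63 309 324 224
64 309 324 222
65 309 324 204
66 309 324 173
67 310 323 128
w_g2 267 121
309 325 134 154
134 312 323 130
135 311 323 142
136 310 324 175
137 309 324 186
138 309 324 188
139 309 325 188
140 309 325 187
141 309 325 186
142 309 325 185
143 309 325 186
144 309 325 185
145 309 325 185
146 309 325 184
147 309 325 184
148 309 325 183
149 309 325 183
150 309 325 182
151 309 325 181
152 309 325 181
153 309 325 176
154 310 324 155
```

View pics/m2.png

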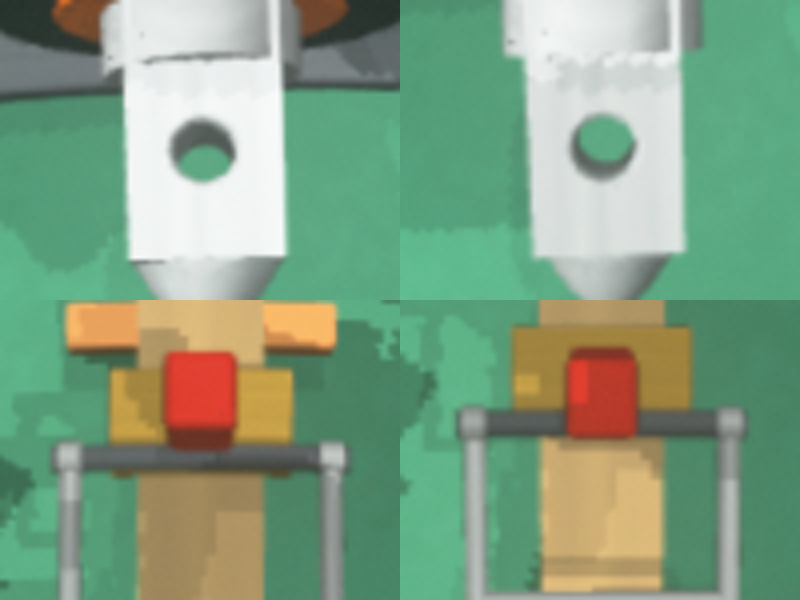

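In the crops the hole mouth is at h1 (315.2,58.9) and h2 (314.1,145.6). The red grip's top face is centred at g1 (317,56.3) and g2 (317,145). The rack is square to the tool, and the axle is tilted by about 1°.

```bash
python3 - <<'E'
from h import *
import pickle
S=pickle.load(open("s1.pkl","rb"));t=pickle.load(open("s0.pkl","rb"))["top"]
h=(315.19,58.86),(314.07,145.61)
print("hole",tri([(S["w_h1"],h[0]),(S["w_h2"],h[1])]),[plane(S[n],p,.114).round(4) for n,p in zip(("w_h1","w_h2"),h)])
g=(317,56.3),(317,145)
print("griptop",tri([(S["w_g1"],g[0]),(S["w_g2"],g[1])]),[plane(S[n],p,.104).round(4) for n,p in zip(("w_g1","w_g2"),g)])
ang=lambda v:np.degrees(np.arctan2(v[1],v[0]))
for n,c in(("w_h1",(315,59)),("w_h2",(314,146))):
    f=S[n]["frame"].astype(int)
    L=[];M=[]
    for y in range(c[1]-14,c[1]+23):
        row=f[y,c[0]-32:c[0]+32,0]  # red channel: axle bright, cloth low
        m=np.nonzero(row>150)[0]
        if len(m)<25: continue
        a,b=m.min(),m.max()
        def sub(i,j): return i+(150-row[i])/(row[j]-row[i])
        xl=sub(a-1,a);xr=b+(row[b]-150)/(row[b]-row[b+1])
        A=plane(S[n],(xl+c[0]-32,y),.114);B=plane(S[n],(xr+c[0]-32,y),.114)
        L.append(A[:2]);M.append(B[:2])
    for Q in(L,M):
        vx,vy,x0,y0=cv2.fitLine(np.float32(Q),cv2.DIST_HUBER,0,1e-4,1e-4).ravel();print(n,len(Q),np.degrees(np.arctan2(vy,vx)),x0,y0)
    L,M=np.array(L),np.array(M);print("w",np.linalg.norm(np.median(L-M,0)),np.median((L+M)/2,0))
for n,y,k in(("w_g1",(0,0),0),):
    s=S[n];q=lambda x,y:plane(s,(267+x/4,35+y/4),.069)
    print("hinge",q(68,157),q(332,157),ang(q(332,157)-q(68,157)))
    q=lambda x,y:plane(s,(267+x/4,35+y/4),.060);print("rack",ang(q(137,180)-q(137,295)),ang(q(264,180)-q(264,295)))
s=S["w_g2"];q=lambda x,y:plane(s,(267+x/4,121+y/4),.069)
print("hinge",ang(q(732,123)-q(472,123)))
E
```

```text
hole (array([0.57086795, 0.12972573, 0.11379881]), [np.float64(0.11), np.float64(0.11)]) [array([0.5709, 0.1296, 0.114 ]), array([0.5708, 0.1298, 0.114 ])]
griptop (array([ 0.53274729, -0.11080306,  0.10313435]), [np.float64(0.1), np.float64(0.1)]) [array([ 0.5328, -0.111 ,  0.104 ]), array([ 0.5326, -0.1107,  0.104 ])]
w_h1 34 66.475266 0.55833703 0.13555457
w_h1 34 66.1417 0.5829814 0.12058745
w 0.028569263082474983 [0.56969861 0.12572884]
w_h2 30 66.615875 0.5567404 0.13134724
w_h2 30 66.20722 0.58268654 0.12015873
w 0.028246808704721113 [0.56907493 0.12421182]
hinge [ 0.50459041 -0.12017733  0.069     ] [ 0.56121463 -0.12006176  0.069     ] 0.1169346823223172
rack 89.94767990405526 90.27312110024776
hinge 1.9596309311429077
```

```bash
cat >> h.py <<'E'
def F(r): return np.asarray(r.sense()["contact_force"])
E
python3 - <<'E'
from h import *
from station import r
G=np.array([.5327,-.1108])
r.reach([*G,.33],[180,0,90.1])
r.servo_line([*G,.256],speed=.1)
f0=F(r);r.grab(45);r.wait(.2);s=r.sense();print(s["opening"],s["gripper_force"],s["tcp_pos"],f0,s["contact_force"])
r.servo_line([*G,.30],speed=.05);print("lift",F(r),r.sense()["opening"])
r.servo_line([*G,.385],speed=.15)
y=66.35;X=np.array([np.cos(np.radians(y)),np.sin(np.radians(y))])
H=np.array([.5708,.1297])
r.reach([*(H-.06*X),.385],[180,0,y])
r.servo_line([*H,.375],speed=.1);r.wait(.3)
print(F(r),r.sense()["torque"],r.sense()["clock"],r.sense()["tcp_pos"],r.sense()["opening"])
s=snap(r,"wrist");i=s["frame"][:,:,::-1][100:400,120:520]
a=cv2.resize(i,(800,600));cv2.imwrite("pics/held.png",a)
E
```

```text
0.013900937453084253 45.00003218650818 [ 0.53267365 -0.11077035  0.25596536] [ 0.20333852  0.51601385 -1.22944677] [-0.97875965 -0.30055798 -0.05760128]
lift [-0.4645215  -0.35482594 -1.63260443] 0.01409324031460125
[-0.39210762  0.89283839 -0.44460434] [-6.54699352e-02  1.05813211e-01  6.36254023e-05] 11.45 [0.5706935  0.12933684 0.37530092] 0.01369617275798766
```

View pics/held.png

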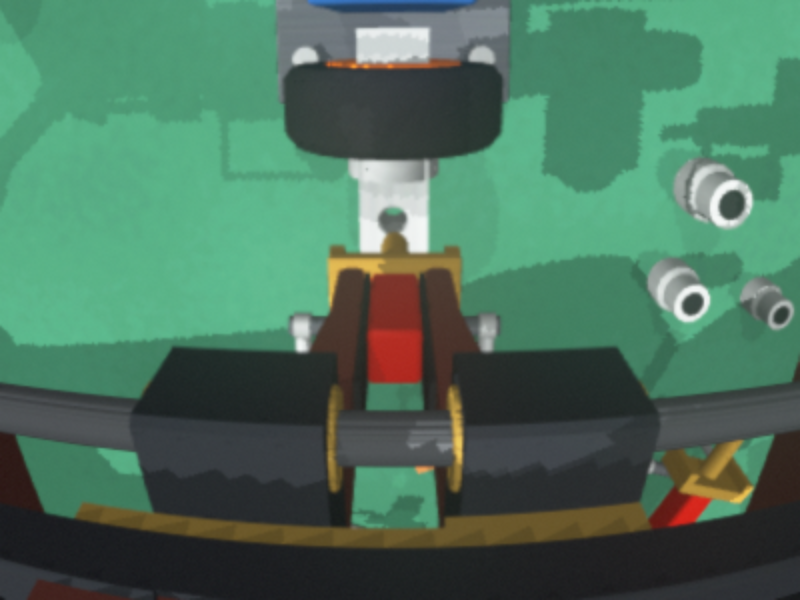

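The pin is held upright: red grip at (395,340), shank tip at (396,240), axle hole straight ahead at (393,215). Now I descend slowly, feeling with the wrist force.

```bash
cat >> h.py <<'E'
YAW=66.35;AX=np.array([np.cos(np.radians(YAW)),np.sin(np.radians(YAW)),0]);AY=np.array([AX[1],-AX[0],0])
def down(r,p,z1,f0,step=.001,lim=5,speed=.02):
    p=np.array(p,float);log=[]
    while p[2]>z1+1e-6:
        p[2]=max(z1,p[2]-step);r.servo_line(p,speed=speed);f=F(r)-f0;log.append((round(p[2],4),*f.round(1)))
        if np.linalg.norm(f)>lim: break
    return p,log
E
python3 - <<'E'
from h import *
from station import r
H=np.array([.5708,.1297,.358]);r.servo_line(H,speed=.05);r.wait(.3);f0=np.mean([(r.wait(.03),F(r))[1] for _ in range(8)],0)
np.save("f0.npy",f0)
p,l=down(r,H,.343,f0)
print(p,*l,r.sense()["clock"],r.sense()["tcp_pos"],sep="\n")
E
```

```text
[0.5708 0.1297 0.343 ]
(np.float64(0.357), np.float64(-0.3), np.float64(-0.5), np.float64(-0.2))
(np.float64(0.356), np.float64(0.8), np.float64(-0.3), np.float64(-0.1))
(np.float64(0.355), np.float64(-0.3), np.float64(0.1), np.float64(-0.1))
(np.float64(0.354), np.float64(0.2), np.float64(0.0), np.float64(0.1))
(np.float64(0.353), np.float64(-0.2), np.float64(-0.7), np.float64(0.5))
(np.float64(0.352), np.float64(0.8), np.float64(-0.3), np.float64(0.1))
(np.float64(0.351), np.float64(1.0), np.float64(-0.1), np.float64(0.2))
(np.float64(0.35), np.float64(0.6), np.float64(-0.5), np.float64(-0.7))
(np.float64(0.349), np.float64(0.2), np.float64(-0.1), np.float64(0.4))
(np.float64(0.348), np.float64(0.3), np.float64(-0.1), np.float64(0.6))
(np.float64(0.347), np.float64(-0.2), np.float64(-1.1), np.float64(1.3))
(np.float64(0.346), np.float64(1.0), np.float64(-0.1), np.float64(0.2))
(np.float64(0.345), np.float64(-0.4), np.float64(-0.8), np.float64(-1.2))
(np.float64(0.344), np.float64(0.4), np.float64(-0.6), np.float64(0.7))
(np.float64(0.343), np.float64(0.4), np.float64(-0.1), np.float64(1.2))
16.3083
[0.57079479 0.12968071 0.34288218]
```

It is already 7 mm into the hole, with no resistance. Continue to home, at TCP z ≈ 0.310.

```bash
python3 - <<'E'
from h import *
from station import r
f0=np.load("f0.npy")
p,l=down(r,[.5708,.1297,.343],.3165,f0,step=.003,lim=7,speed=.03)
print(*[[float(v) for v in a] for a in l],sep="\n")
if p[2]<.3166:
    p,l=down(r,p,.306,f0,step=.001,lim=10,speed=.02);print(*[[float(v) for v in a] for a in l],sep="\n")
print(r.sense()["clock"],r.sense()["tcp_pos"])
E
```

```text
[0.34, -0.5, -0.5, 0.7]
[0.337, 0.3, -0.4, 0.1]
[0.334, 0.1, -0.1, 1.2]
[0.331, 0.4, 0.6, -0.3]
[0.328, -0.2, -0.9, 0.8]
[0.325, -1.0, -0.9, 0.8]
[0.322, -0.7, -0.0, 0.8]
[0.319, -0.8, -0.2, 0.2]
[0.3165, 1.0, -0.1, 0.6]
[0.3155, -0.4, 0.4, 0.1]
[0.3145, 0.9, 0.6, -0.2]
[0.3135, -0.4, 0.5, -0.4]
[0.3125, 0.5, -0.7, -0.1]
[0.3115, 0.4, 0.0, 0.1]
[0.3105, 0.6, -0.2, 1.0]
[0.3095, -0.3, -0.5, 3.0]
[0.3085, -2.3, -0.4, 7.9]
[0.3075, -3.4, -1.2, 11.5]
20.8083 [0.57061429 0.129696   0.30991384]
```

Seated: contact came at TCP z ≈ 0.310, the height calculated for home. Now I release, retreat and look.

```bash
python3 - <<'E'
from h import *
from station import r
r.servo_line([.5707,.1297,.3097],speed=.02);print(F(r)-np.load("f0.npy"))
r.let_go();r.servo_line([.5707,.1297,.36],speed=.15)
H=np.array([.5707,.1297,0]);p=H-AX*.09;p[2]=.37
r.servo_line(p,speed=.2);r.grab(5);r.wait(.2)
s=snap(r,"wrist");cv2.imwrite("pics/seat.png",cv2.resize(s["frame"][:,:,::-1][0:300,120:520],(800,600)))
print(r.sense()["clock"],r.sense()["opening"])
import pickle;pickle.dump(s,open("seat.pkl","wb"))
E
```

```text
[-0.0612059  -0.39709118  5.00770988]
24.95 0.0005691642986694603
```

View pics/seat.png

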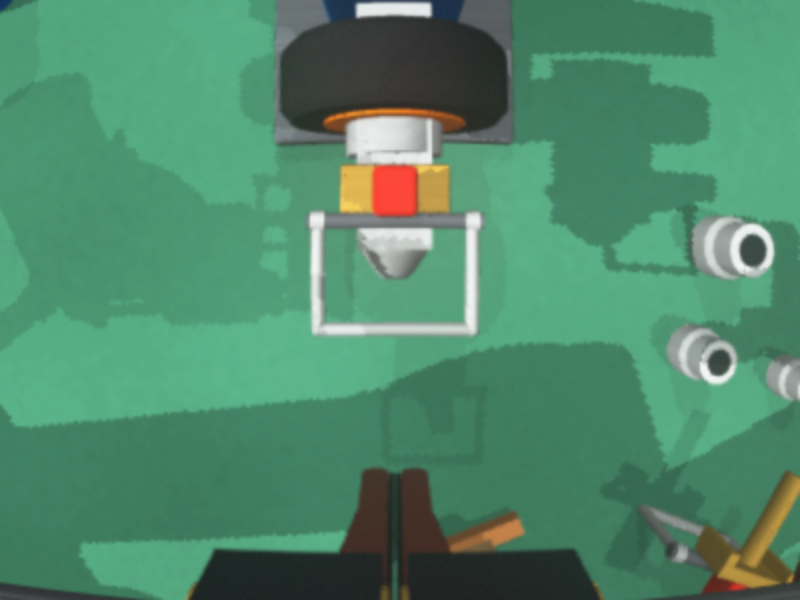

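The pin is seated, saddle at (395,190) across the axle, and the loop is straight out with its bar at row 330 and legs at columns 317 and 473. The closed fingers (395,480) are narrow, so one of the legs can be pushed near the bar.

```bash
cat >> h.py <<'E'
def swing(r,side,t0,t1,H,r0=.031,r1=.036,lim=17,step=4,off=0.):
    a=-AX;f0=np.mean([(r.wait(.03),F(r))[1] for _ in range(5)],0);log=[]
    def pose(th,rho,up=0):
        t=np.radians(th);p=H+a*(.009+rho*np.cos(t)+.0025*np.sin(t)+.010-off)+side*AY*.031
        p[2]=.123-rho*np.sin(t)+.0025*np.cos(t)+.182+up;return p
    r.servo_line(pose(t0,r0,.02),speed=.15);r.servo_line(pose(t0,r0,.003),speed=.05)
    for th in np.arange(t0,t1+.1,step):
        p=pose(th,r0+(r1-r0)*th/90);r.servo_line(p,speed=.03)
        f=F(r)-f0;log.append([round(float(v),1) for v in(th,f@a,f@AY*side,f[2])])
        if np.linalg.norm(f)>lim: break
    return p,log
E
python3 - <<'E'
from h import *
from station import r
import pickle
s=pickle.load(open("seat.pkl","rb"));H=np.array([.5707,.1297,0])
for px in((395/2+120,165),(317/2+120,135),(473/2+120,135)):
    v=plane(s,px,.123)-H;print("along",v@-AX,"AY",v@AY)
p,l=swing(r,-1,-4,92,H)
print(*l,sep="\n");st=r.sense();print(st["clock"],p,st["tcp_pos"])
E
```

```text
along 0.04953900796891666 AY 0.001180997196417798
along 0.02705565988736569 AY -0.027300489697052028
along 0.027022215649539775 AY 0.029648266042124265
[-4.0, 0.1, -0.6, -0.5]
[0.0, 0.0, -0.5, -0.8]
[4.0, -1.0, 0.0, -0.7]
[8.0, -1.4, -0.4, 0.4]
[12.0, 0.4, -0.1, -0.1]
[16.0, -0.0, -0.6, -0.2]
[20.0, 0.0, -0.3, 0.4]
[24.0, 1.2, -0.3, 1.0]
[28.0, -1.1, -0.1, 1.1]
[32.0, 1.1, 0.3, 0.5]
[36.0, 0.0, -1.2, 0.4]
[40.0, -0.3, -0.2, -0.1]
[44.0, 0.4, -0.3, 0.3]
[48.0, 0.3, -0.6, -0.5]
[52.0, -0.2, 0.7, -0.1]
[56.0, 0.3, -0.6, -0.2]
[60.0, 0.3, -0.0, 0.5]
[64.0, 0.3, -0.8, 0.3]
[68.0, -0.3, -0.4, 0.6]
[72.0, 1.1, 0.6, -0.4]
[76.0, -0.4, -0.0, 0.5]
[80.0, -0.1, -0.6, 0.7]
[84.0, -0.3, 0.0, 0.1]
[88.0, -0.1, -0.0, 0.5]
[92.0, 2.8, 2.1, 1.8]
32.4417 [0.53418506 0.12359713 0.26882364] [0.53404402 0.12362767 0.26873018]
```

```bash
python3 - <<'E'
from h import *
from station import r
H=np.array([.5707,.1297,0]);p=np.array(r.sense()["tcp_pos"])
sc=snap(r,"scene")
p=p-AX*.03;r.servo_line(p,speed=.15)
p=H-AX*.10;p[2]=.35;r.servo_line(p,speed=.2);r.wait(.1)
s=snap(r,"wrist")
a=cv2.resize(s["frame"][:,:,::-1][0:300,120:520],(400,300));
b=cv2.resize(sc["frame"][:,:,::-1][150:225,330:430],(400,300),interpolation=cv2.INTER_CUBIC)
c=cv2.resize(s["frame"][:,:,::-1][40:200,220:420],(400,300),interpolation=cv2.INTER_CUBIC)
sc=snap(r,"scene");d=cv2.resize(sc["frame"][:,:,::-1][150:225,330:430],(400,300),interpolation=cv2.INTER_CUBIC)
cv2.imwrite("pics/sw1.png",np.vstack([np.hstack([a,b]),np.hstack([c,d])]));print(r.sense()["clock"])
E
```

```text
33.6917
```

View pics/sw1.png

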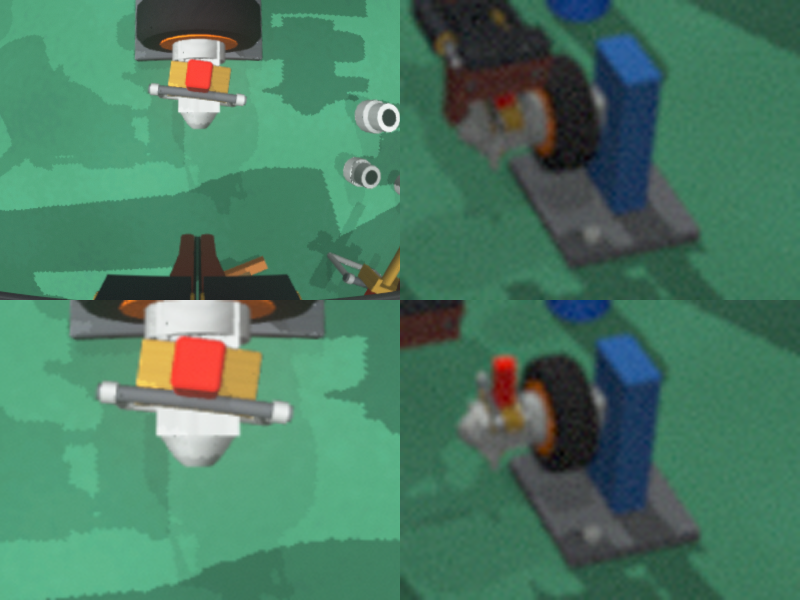

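The loop has swung under (from above only the hinge bar shows, at (195,403)), but the one-sided push has yawed the pin about 7°. I'll regrip the red grip to square it up and press it home gently, then look from the front at an angle.

```bash
python3 - <<'E'
from h import *
from station import r
H=np.array([.5707,.1297,0])
r.let_go();p=H.copy();p[2]=.36;r.servo_line(p,speed=.2);r.wait(.2);f0=F(r)
p[2]=.312;r.servo_line(p,speed=.08);r.grab(25);r.wait(.3);print("grab",F(r)-f0,r.sense()["torque"],r.sense()["opening"])
p,l=down(r,p,.3075,f0,step=.0005,lim=9);print(l[-1])
p[2]=.3097;r.servo_line(p,speed=.02);print(F(r)-f0)
r.let_go();p[2]=.36;r.servo_line(p,speed=.15)
s=snap(r,"wrist")
q=H-AX*.2;q[2]=.36;r.servo_line(q,speed=.25)
q=H-AX*.25;q[2]=.32
try:
    r.reach(q,[180,-40,YAW]);r.wait(.2);s=snap(r,"wrist")
    X=H.copy();X[2]=.1;c=proj(s,X).astype(int);print(c)
    x0,y0=max(0,c[0]-60),max(0,c[1]-45);d=cv2.resize(s["frame"][y0:y0+90,x0:x0+120,::-1],(800,600),interpolation=cv2.INTER_CUBIC)
    cv2.imwrite("pics/front.png",d)
except r.IKError as e: print("IK",e)
print(r.sense()["clock"])
E
```

```text
grab [ 1.40776268  0.36468576 -1.44961251] [-0.04193717  0.07158229 -0.02505096] 0.014256780597412153
(np.float64(0.3095), np.float64(-3.8), np.float64(-0.3), np.float64(9.8))
[-2.95215035 -0.04673279  8.65584758]
[316 141]
43.225
```

View pics/front.png

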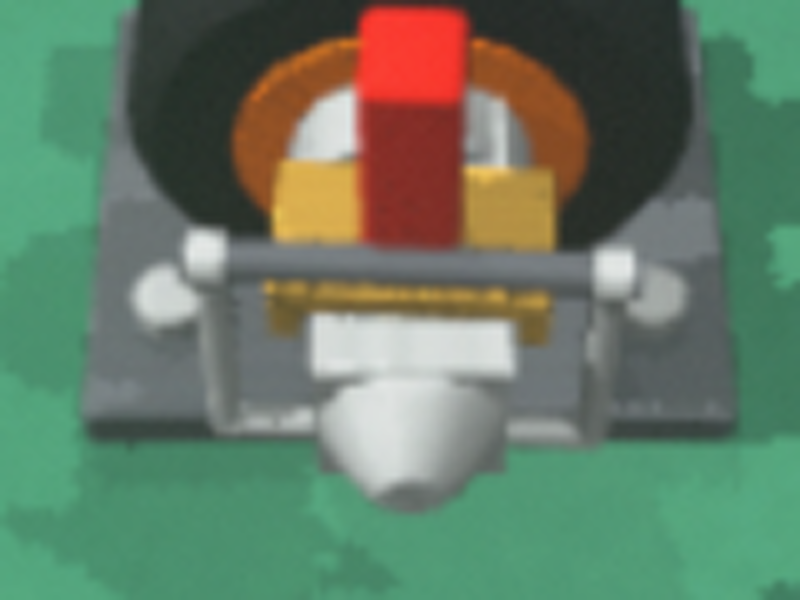

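The bar passes behind and under the axle (row ≈ 428), with hinge knobs at (205,253) and (613,270). The pin is nearly square and seated. I'll calculate the loop angle from these pixels.

```bash
python3 - <<'E'
from h import *
from station import r
s=snap(r,"wrist");H=np.array([.5707,.1297,0]);c=np.array([256,96])
for kn,bar in(((205,253),(225,422)),((613,270),(590,430))):
    k=plane(s,c+np.array(kn)*.15-.4,.123)-H
    C,d=ray(s,c+np.array(bar)*.15-.4);C=C-H
    y=(k@AY);print("knob along %.4f y %.4f"%(k@-AX,y))
    for L in(.038,.04,.042):
        best=None
        for t in np.linspace(.05,.45,4000):
            P=C+d*t;u=P@-AX-k@-AX;w=.123-P[2]
            e=np.hypot(u,w)-L
            if best is None or abs(e)<best[0]: best=(abs(e),np.degrees(np.arctan2(w,u)),P@AY)
        print(L,best)
    b=plane(s,c+np.array(bar)*.15-.4,.083)-H;print("bar at z83 along %.4f y %.4f"%(b@-AX,b@AY))
E
```

```text
knob along 0.0064 y -0.0278
0.038 (np.float64(2.687005380967722e-06), np.float64(-20.284714157444267), np.float64(-0.022358576416222))
0.04 (np.float64(1.1615368230737111e-05), np.float64(-22.49476320859582), np.float64(-0.022136361782041678))
0.042 (np.float64(2.0867576828474677e-05), np.float64(87.41259477038909), np.float64(-0.028127268319543194))
bar at z83 along 0.0095 y -0.0279
knob along 0.0092 y 0.0284
0.038 (np.float64(1.5748989662729695e-05), np.float64(85.58957004434518), np.float64(0.02802668573002233))
0.04 (np.float64(1.5342460427114624e-06), np.float64(-25.067775075004693), np.float64(0.02241325920883171))
0.042 (np.float64(6.301689815156608e-06), np.float64(89.39844729929084), np.float64(0.02844507776886884))
bar at z83 along 0.0108 y 0.0282
```

The loop is at about 86–89° with its bar under the axle. I'll nudge the other leg lightly, at most 5 N, so that it reaches the end stop and the pin is squared.

```bash
python3 - <<'E'
from h import *
from station import r
H=np.array([.5707,.1297,0])
q=H-AX*.12;q[2]=.35;r.reach(q,[180,0,YAW]);r.grab(5)
p,l=swing(r,1,74,94,H,r0=.035,r1=.035,lim=4.5,step=4)
print(*l,sep="\n")
p=np.array(r.sense()["tcp_pos"])-AX*.03;r.servo_line(p,speed=.15)
p=H-AX*.10;p[2]=.35;r.servo_line(p,speed=.2);r.wait(.1);s=snap(r,"wrist")
c=cv2.resize(s["frame"][:,:,::-1][40:190,220:420],(400,300),interpolation=cv2.INTER_CUBIC)
q=H-AX*.25;q[2]=.32;r.reach(q,[180,-40,YAW]);r.wait(.1);s=snap(r,"wrist")
d=cv2.resize(s["frame"][96:186,256:376,::-1],(400,300),interpolation=cv2.INTER_CUBIC)
cv2.imwrite("pics/fin.png",np.hstack([c,d]));print(r.sense()["clock"])
E
```

```text
[74.0, -1.1, 0.2, 0.5]
[78.0, -0.4, -0.1, -0.2]
[82.0, -0.7, 0.2, -0.6]
[86.0, -0.6, 0.2, -1.5]
[90.0, 0.8, 0.9, -1.2]
[94.0, 5.2, 0.2, 1.1]
50.375
```

View pics/fin.png

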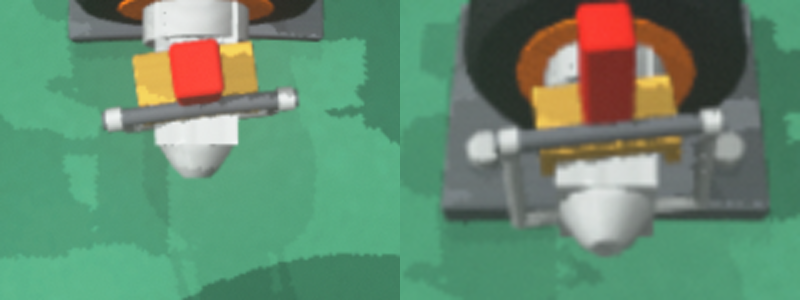

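The loop now hangs at its stop, but the pin is yawed about 6° the other way. There is time for one quick regrip to square it, then I hand in.

```bash
python3 - <<'E'
from h import *
from station import r
H=np.array([.5707,.1297,0])
r.let_go();p=H.copy();p[2]=.365;r.reach(p,[180,0,YAW]);f0=F(r);print(r.sense()["clock"])
p[2]=.3105;r.servo_line(p,speed=.07);r.grab(45);r.wait(.2);print(F(r)-f0,r.sense()["clock"])
p,l=down(r,p,.3085,f0,step=.0005,lim=7);print(l[-1])
r.let_go();p[2]=.37;r.servo_line(p,speed=.12)
p=H-AX*.06;p[2]=.37;r.servo_line(p,speed=.2);s=snap(r,"wrist","last");print(r.sense()["clock"])
h=cv2.cvtColor(s["frame"],cv2.COLOR_RGB2HSV)
c=proj(s,H+[0,0,.158]).astype(int);x0,y0=c-[20,20]
w=h[y0:y0+40,x0:x0+40];m=(((w[...,0]<6)|(w[...,0]>174))&(w[...,1]>170)).astype(np.uint8)
ys,xs=np.nonzero(m);print(len(xs),cv2.minAreaRect(np.column_stack([xs,ys]).astype(np.float32)))
cv2.imwrite("pics/last_c.png",cv2.resize(s["frame"][c[1]-40:c[1]+50,c[0]-60:c[0]+60,::-1],(480,360),interpolation=cv2.INTER_CUBIC))
E
```

```text
52.55
[-9.83188884e-05  4.66169056e-01  3.73962463e-01] 54.8
(np.float64(0.3095), np.float64(-3.2), np.float64(-0.4), np.float64(7.1))
57.65
510 ((22.0, 17.5), (25.0, 20.0), 90.0)
```

View pics/last_c.png

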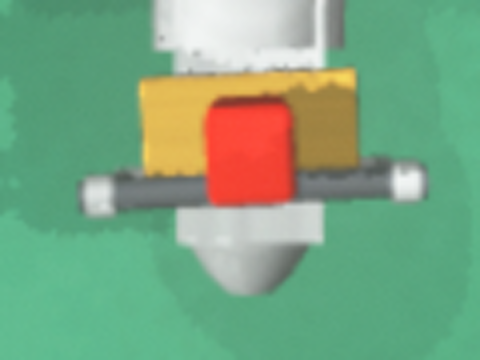

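The pin is within about 3° of square and seated, with the hinge bar at (250,188) and no loop showing outside it. The loop hangs down and the gripper is clear.

```bash
python3 -c "
from station import r
print(r.hand_in())"
```

```text
the job is handed in; nothing more can be done
None
```

The job is handed in at about 58 s on the robot clock: the linch pin is seated fully home in the axle's cross hole, about 3° off square, and its loop is swung down and hangs under the axle by the last camera checks, though I felt no clear snap in the wrist force.

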